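# Slide the turned pot out to the stop and hold the spring probe on its lid mark

## Task

Slide the carriage out from under the hood until it is fully against its end stop, then take the spring probe out of its wooden holder by the square grip and set its tip on the centre mark of the pot's sloping lid. Hold the probe square to the lid face and press gently along it, until the sprung tip has gone in about half of its travel; never press hard. Finish while still holding the probe there like that, with the carriage still at its stop, and leave everything else where it stands.

Things in the scene. Friction and masses are not known exactly. Their poses are not given: they have to be found in the camera images.
- slide_bed: Fixed slide: steel bed 160 (x) by 360 mm (y), two rails along y; origin centre of its underside, on the table, z up. Its -x side faces the robot, turned up to 0.3 rad. Aluminium hood (top 158 mm high, walls at +x and +y, open to -x and -y) covers x -50 to +78, y +2 to +176 mm. The stop is the end block with rubber bumpers at the -y end.
- carriage (a joint): Travel of the carriage in m along -y of slide_bed: starts at 0 to 0.045 (pot under the hood), 0.160 is fully against the stop. It has about 2.5 N of sliding friction and stays where it is left. The carriage carries the pot, fixed in a cup, and the handle post.
- post_grip (a point): Grip point of the carriage's upright handle post in front (-x) of the bed: dark wood knob 19 mm in diameter, 94 to 150 mm above the table, on a thinner rod; the point is on its axis at 135 mm height. Frame parallel to slide_bed's. The post travels with the carriage along -y of slide_bed to the stop.
- pot: Turned brown wooden pot with flat lid, 75 mm in diameter, 58 mm high, fixed in the carriage's cup leaning 20 degrees towards -x of slide_bed, so the lid faces up and to the robot. Origin at the centre of its foot; z is the outward normal of the lid, y is parallel to slide_bed's y.
- mark (a point): The marked spot: centre of the ring ornament in the middle of the pot's lid, on the lid face, about 118 mm above the table. Frame as the pot's: z is the outward normal of the face.
- holder: Fixed light wooden holder block 66 x 66 x 58 mm with a hole of 27 mm diameter and 53 mm depth in the middle of its top; origin at the centre of its underside, on the table.
- probe: Probe upright in the holder, 0.10-0.21 kg. Origin on its axis under the brass flange (36 mm diameter, 6 thick) that rests on the holder; z up along the grip. Square wooden grip 26 x 26 mm, sides along x and y, z 6 to 76 mm; brass cap to 79. Steel nose, 22 mm diameter, down to z -20; sprung tip, 8 mm diameter, to z -45 when free. Draw it straight up.
- plunger (a joint): How far the probe's sprung tip is pushed in, in m: 0 free, 0.016 fully in. The spring gives 1.05 N at 0 and 350 N/m more: 3.9 N at half travel (0.008), 6.7 N fully in.
- tip (a point): The rounded end of the probe's sprung tip, on the probe's axis; moves with the tip.
- cup: Bystander: loose brown wooden cup, 76 mm in diameter, 30 mm high, at the front left of the table. Leave it.
- block: Bystander: loose cork sanding block 45 x 72 x 26 mm at the front of the table. Leave it.
- spare_pot: Bystander: loose brown turned pot, 71 mm in diameter, 62 mm high, standing on the table at the back, not on the carriage. Leave it.
Not all that is in view belongs to the job. Of the things like the probe, leave any that is white; of the rest the smaller one is meant.

How it is judged:
By the outcome, as a careful person would: the job done as asked, in the order asked, and still so for the second after the job is handed in, while the arm keeps its last pose, push and grip.
It also fails if it takes over 64 s, if anything falls off the work surface, if the arm or the gripper's body presses on something with over 40 N, if the wrist force passes 120 N, or if a joint passes its speed limit or range.

## Robot

A 6-joint arm with a two-finger parallel gripper is mounted at the origin on a cart in front of the work surface, level with it; the furniture and walls round the work are solid. World frame = base frame: x ahead of the robot, y to its left, z up, the work surface at z = 0. Lengths are in mm, angles in rad, forces in N, time in s.
With the tool pointing down it reaches from about 400 to 925 mm from the base axis. Payload 12.5 kg.
Tool frame: the origin (TCP) lies midway between the tips of the shut fingers; the grasp point (between the pads) lies 19 mm behind it; z points along the fingers, y is the line along which they close (so a half turn about z gives the same grasp; the last joint's range is limited). The gripper opens to 95 mm and grips with 3 to 60 N. Pads are 20 mm wide; open, the fingers measure 119 mm over their backs; the gripper's body (75 mm by 180 mm) begins 59 mm behind the grasp point.
Start: joints at [-1.245, 0.491, 1.559, -0, 1.092, -0.106], TCP at [261.591, -567.642, 214.661] pointing down, gripper open.
Joint ranges: [-3.1, 3.1], [-0.84, 2.19], [0.05, 2.79], [-1.13, 4.28], [0.06, 2.93], [-2.69, 2.69]. Speed limits (rad/s): [2.22, 2.22, 2.79, 3.14, 3.14, 3.14].

## Interface

Orientations are given as [roll, pitch, yaw] about the fixed x, y, z axes, in that order (R = Rz(yaw) Ry(pitch) Rx(roll)).
In Python, from cell import * gives the robot as it stands. The module is installed in compiled form; this text tells all that it offers.
- The arm moves only by the tool arm_command, never from a script. Its arguments are lists of equal length, an entry for each row: "delta_pos": the shift along the world's x, y, z in units of 250 mm (1.0 is 250 mm), a list of three; "delta_rot": the turn, a rotation vector about the world's x, y, z in units of 90 degrees (1.0 is 90 degrees), a list of three; "claw": the closure, from 0 (fully open) to 1 (shut). In form: {"delta_pos": [[tx, ty, tz], ...], "delta_rot": [[wx, wy, wz], ...], "claw": [claw, ...]}. A call has exactly 5 rows; each row is the pose to reach, as a shift and turn from the pose commanded when the call began; what a row does not reach only later rows make up. A row lasts 1/12 s, in which the tool goes at most 41.7 mm and 7.16 degrees, less where a joint would pass 70% of its speed; a pose out of reach is approached as far as the arm can. A call with a number of a shift or a turn outside -1 to 1 is refused whole. A call with a gripper value outside its range is refused whole. The fingers move at their own pace and stop on an object; the grip force is fixed at half the most. Time passes only in rows, so rows that repeat a pose let the fingers close, or fill a call up. It gives the time, the measured TCP pose, the force, the opening and the grip force at its end, in the units of the state.
- state(): the state, without advancing time (a new reading comes with each control period).
- read_camera(name): name is "side" or "top"; returns the picture (384x512x3 uint8, red, green, blue); there is no depth.
- calibration(name): a dict with "camera_matrix" (3x3 intrinsics, pixels), "T" (4x4, takes a point from camera to world coordinates). Camera axes: x right, y down, z forward; pixel columns grow to the right and rows downward; lengths in mm; the calibration is good to about 2 mm. A picture is of the moment at which its call begins. calibration takes no time and is no camera call.
- job_done(): hands the job in; it is judged then, once.
The state is a dict: "t": time; "joints": joint angles; "qvel": joint speeds; "tau": joint torques, N m; "eef_pos": TCP position; "tcp_rot": TCP orientation; "ft_force": force on the tool from outside, world axes, zero at the start; "moment": the same for the moment, N m; "opening": opening from 0.0 (shut) to 1.0 (fully open); "grip_force": force on a finger pad.
Only numpy, scipy, OpenCV 4.12 (cv2) and the standard library are available. Lean on these libraries where they do the work, as an engineer would, in place of code of your own. Each camera call takes 0.05 s, during which the arm holds its last target. There are 200 camera calls.

## Working session

There is one attempt and no reset: what is moved stays moved. The work goes in short steps, Python scripts to look and compute and a tool call to move; the robot and the scene stay as the last step left them, time stands still between calls to the robot, and variables do not carry over. Pictures are saved under pics/ and viewed, at most 10 in all, crops included, and the job is handed in when it is done.

Besides the shell and the picture viewer there is one more tool, called by a JSON object that holds its "method" and its "body". arm_command: Moves the arm, as the interface text tells. Shifts and turns lie within -1 to 1; 1 stands for 250 mm of shift or 90 degrees of turn. Its arguments: {"type":"object","properties":{"delta_pos":{"type":"array"},"delta_rot":{"type":"array"},"claw":{"type":"array"}},"required":["delta_pos","delta_rot","claw"]}

```bash
mkdir -p pics; python3 - <<'E'
from cell import *
import cv2
for n in("side","top"):
    cv2.imwrite(f"pics/{n}0.png",cv2.resize(read_camera(n),None,fx=1.56,fy=1.56,interpolation=cv2.INTER_CUBIC)[...,::-1])
    c=calibration(n);print(n,c["camera_matrix"].round(1).tolist(),c["T"].round(3).tolist())
print(state())
E
```

```text
side [[386.0, 0.0, 252.5], [0.0, 386.0, 186.5], [0.0, 0.0, 1.0]] [[-0.999, -0.019, 0.034, 508.014], [-0.039, 0.607, -0.794, 892.293], [-0.005, -0.794, -0.608, 728.219], [0.0, 0.0, 0.0, 1.0]]
top [[434.4, 0.0, 257.8], [0.0, 434.4, 192.7], [0.0, 0.0, 1.0]] [[-0.009, -0.994, 0.105, 414.049], [-1.0, 0.008, -0.008, 94.386], [0.007, -0.105, -0.994, 1116.082], [0.0, 0.0, 0.0, 1.0]]
{'t': 0.1, 'joints': array([-1.24458634e+00,  4.91478020e-01,  1.55941749e+00, -1.84966805e-05,
        1.09167135e+00, -1.05598980e-01]), 'qvel': array([ 0.00056631, -0.00093331, -0.00125407,  0.00114216, -0.00078663,
        0.0001935 ]), 'tau': array([ 3.45285844e-03, -6.13622618e+01, -2.58603662e+01,  6.94039883e-02,
        4.70371626e-02, -5.31223816e-05]), 'eef_pos': array([ 261.51701228, -567.41169867,  214.1234043 ]), 'tcp_rot': array([-3.14062214e+00, -8.63704513e-05,  4.31817461e-01]), 'ft_force': array([ 0.10616424, -0.27288508, -0.56423728]), 'moment': array([ 0.02966308,  0.03497747, -0.01600131]), 'grip_force': 0.0, 'opening': 1.0019453010934594}
```

View pics/side0.png

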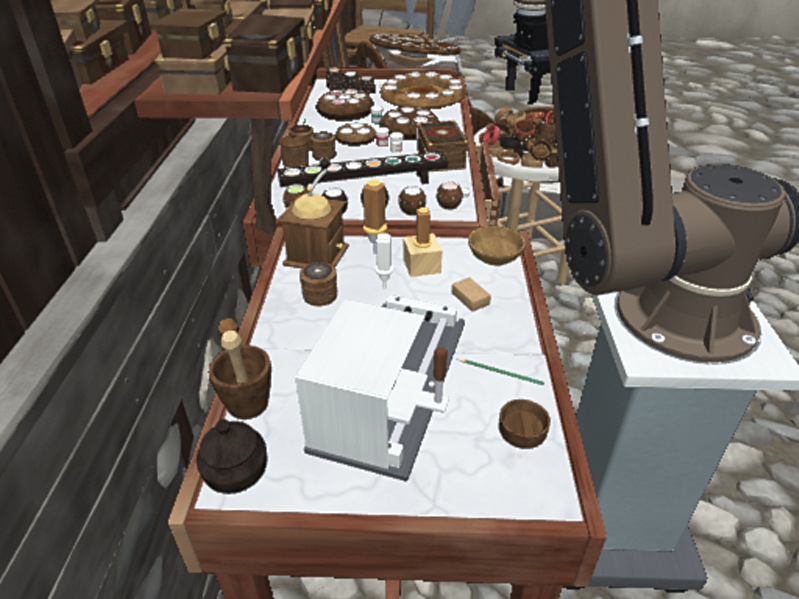

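View pics/top0.png

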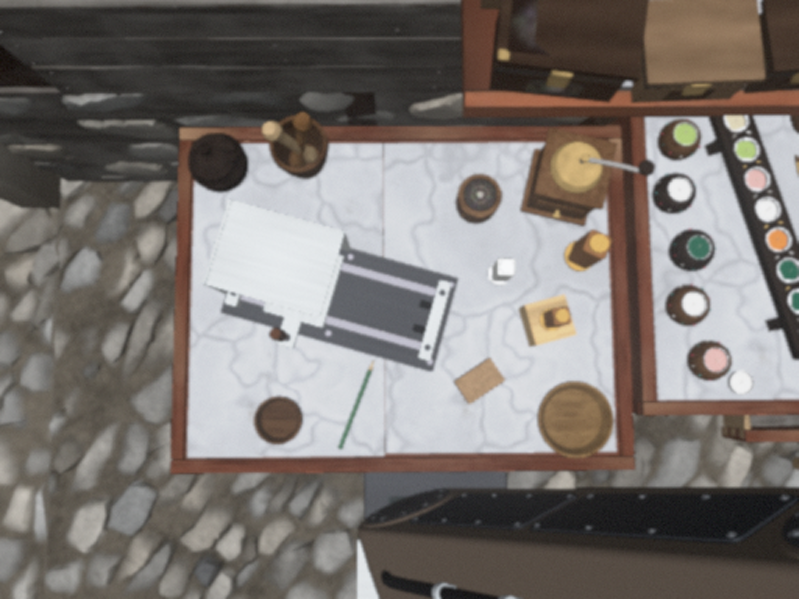

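The side picture shows the hood with the carriage post at about (440,362), the probe in its light holder at (423,240), a white decoy at (384,258) and a larger one at (374,205). The top picture shows the post at (278,334), the holder at (549,320) and the bed end block at (436,320). I'll enlarge both.

```bash
python3 - <<'E'
from cell import *
import cv2
for n,(x,y,w,h) in dict(top=(130,120,260,125),side=(185,120,130,190)).items():
    im=read_camera(n); f=3 if n=="top" else 3
    cv2.imwrite(f"pics/{n}1.png",cv2.resize(im[y:y+h,x:x+w],None,fx=f,fy=f,interpolation=cv2.INTER_CUBIC)[...,::-1])
E
```

```text
(no output)
```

View pics/top1.png

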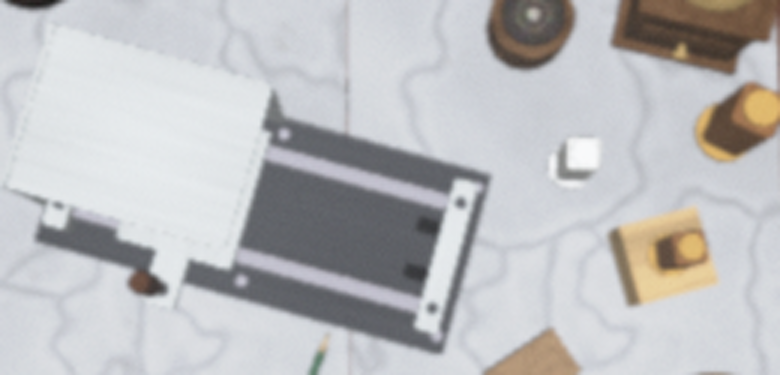

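View pics/side1.png

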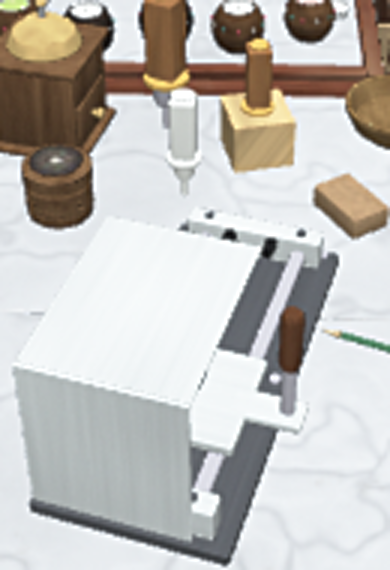

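The top crop shows hood corners at (50,23), (273,92), (237,268), (4,186), the knob at (141,282) and the probe cap at (691,248). The side crop shows the knob top at (293,312), the cap at (259,44) and the flange at (257,106).

```bash
cat > h.py <<'E'
from cell import *
import numpy as np
from scipy.optimize import least_squares
from scipy.spatial.transform import Rotation as R
C={n:calibration(n) for n in("side","top")}
def proj(n,P):
    P=np.atleast_2d(P);T=C[n]["T"];q=(P-T[:3,3])@T[:3,:3]@C[n]["camera_matrix"].T
    return q[:,:2]/q[:,2:]
def tri(obs,x0=(500,0,100)):
    r=least_squares(lambda X:np.concatenate([(proj(n,X)[0]-p) for n,p in obs]),x0);return r.x,r.fun
def atz(n,p,z):
    T=C[n]["T"];d=T[:3,:3]@np.linalg.solve(C[n]["camera_matrix"],[*p,1]);o=T[:3,3]
    return o+d*(z-o[2])/d[2]
def crop(n,p,off,f): return (np.array(p)+.5)/f-.5+off
E
python3 - <<'E'
from h import *
t=lambda *p:crop("top",p,(130,120),3)
s=lambda *p:crop("side",p,(185,120),3)
hc=np.array([[-50,2],[-50,176],[78,176],[78,2]])
ot=[t(237,268),t(4,186),t(50,23),t(273,92)]; os=[s(256,255),s(190,407),s(15,368),s(110,219)]
def W(v,xy,z):
    c,n=np.cos(v[2]),np.sin(v[2]);return np.c_[xy@np.array([[c,n],[-n,c]])+v[:2],np.full(len(xy),z)]
f=lambda v:np.r_[(proj("top",W(v,hc,158))-ot).ravel(),(proj("side",W(v,hc,158))-os).ravel()]
r=least_squares(f,[550,150,0],loss="soft_l1");print("bed",r.x,f(r.x).reshape(-1,2).round(1).tolist())
bc=np.array([[-80,180],[-80,-180],[80,-180]])
print("bedcorners pred z10",((proj("top",W(r.x,bc,10))-(130,120))*3).round(0).tolist(), "seen 36,241 441,352 490,176")
print("knob top",tri([("top",t(139,281)),("side",s(293,313))]),atz("top",t(139,281),150))
print("side knob at150",atz("side",s(293,313),150))
print("cap",tri([("top",t(691,246)),("side",s(259,43))]),atz("top",t(691,246),137),atz("side",s(259,43),137))
for p in[(619,238),(693,208),(717,278),(635,303)]: print("holder",atz("top",t(*p),58).round(1))
E
```

```text
bed [ 5.38416016e+02  1.88500437e+02 -2.86143166e-01] [[-4.2, -5.0], [-1.7, 0.9], [0.2, 0.9], [0.2, -1.1], [2.7, -2.8], [0.0, 0.2], [-0.5, -1.5], [-0.0, -1.4]]
bedcorners pred z10 [[32.0, 242.0], [440.0, 359.0], [490.0, 178.0]] seen 36,241 441,352 490,176
knob top (array([470.63190817, 268.80869836, 149.17229881]), array([-0.03019658,  0.33827407, -0.33178062, -0.03698533])) [471.33506806 268.60048245 150.        ]
side knob at150 [469.96337829 269.79448296 150.        ]
cap (array([ 494.83180543, -144.82482154,  137.91088255]), array([-0.00241064,  0.03965154, -0.05315729, -0.00747871])) [ 494.99709813 -145.05608613  137.        ] [ 494.64868142 -146.38397868  137.        ]
holder [ 508.6 -105.7   58. ]
holder [ 532.7 -167.1   58. ]
holder [ 475.2 -184.7   58. ]
holder [ 455.5 -117.3   58. ]
```

{"method": "arm_command", "body": {"delta_pos": [[0.08, 0.13, 0.03], [0.16, 0.26, 0.06], [0.24, 0.39, 0.09], [0.32, 0.52, 0.12], [0.4, 0.65, 0.15]], "delta_rot": [[0, 0, -0.05], [0, 0, -0.1], [0, 0, -0.15], [0, 0, -0.2], [0, 0, -0.25]], "claw": [0, 0, 0, 0, 0]}}

```text
t: 0.62
eef_pos: [362.1, -403.5, 252.4]
tcp_rot: [-3.141, 0.0, 0.035]
ft_force: [0.9, 0.4, 0.8]
opening: 1.001
grip_force: 0.0
```

{"method": "arm_command", "body": {"delta_pos": [[0.06, 0.14, 0], [0.1, 0.28, 0], [0.14, 0.42, 0], [0.18, 0.56, 0], [0.22, 0.7, 0]], "delta_rot": [[0, 0, -0.04], [0, 0, -0.08], [0, 0, -0.12], [0, 0, -0.16], [0, 0, -0.2]], "claw": [0, 0, 0, 0, 0]}}

```text
t: 1.03
eef_pos: [416.7, -228.4, 252.2]
tcp_rot: [3.141, -0.0, -0.278]
ft_force: [0.1, 0.0, 0.4]
opening: 1.001
grip_force: 0.0
```

{"method": "arm_command", "body": {"delta_pos": [[0.02, 0.16, 0], [0.04, 0.32, 0], [0.06, 0.48, 0], [0.08, 0.64, 0], [0.1, 0.8, 0]], "delta_rot": [[0, 0, 0], [0, 0, 0], [0, 0, 0], [0, 0, 0], [0, 0, 0]], "claw": [0, 0, 0, 0, 0]}}

```text
t: 1.45
eef_pos: [441.3, -28.2, 252.3]
tcp_rot: [3.142, -0.0, -0.275]
ft_force: [0.4, 0.1, 0.6]
opening: 1.001
grip_force: 0.0
```

{"method": "arm_command", "body": {"delta_pos": [[0.02, 0.16, 0], [0.04, 0.32, 0], [0.06, 0.48, 0], [0.08, 0.64, 0], [0.1, 0.8, 0]], "delta_rot": [[0, 0, 0], [0, 0, 0], [0, 0, 0], [0, 0, 0], [0, 0, 0]], "claw": [0, 0, 0, 0, 0]}}

```text
t: 1.87
eef_pos: [466.3, 172.0, 252.3]
tcp_rot: [3.142, -0.0, -0.275]
ft_force: [0.9, -0.7, -0.1]
opening: 0.996
grip_force: 0.0
```

{"method": "arm_command", "body": {"delta_pos": [[0.008, 0.14, 0], [0.012, 0.28, 0], [0.016, 0.388, 0], [0.016, 0.388, -0.1], [0.016, 0.388, -0.2]], "delta_rot": [[0, 0, 0], [0, 0, 0], [0, 0, 0], [0, 0, 0], [0, 0, 0]], "claw": [0, 0, 0, 0, 0]}}

```text
t: 2.28
eef_pos: [470.7, 268.7, 202.1]
tcp_rot: [-3.14, -0.002, -0.272]
ft_force: [1.4, -0.5, -1.3]
opening: 0.999
grip_force: 0.0
```

{"method": "arm_command", "body": {"delta_pos": [[0, 0, -0.1], [0, 0, -0.2], [0, 0, -0.3], [0, 0, -0.344], [0, 0, -0.344]], "delta_rot": [[0, 0, 0], [0, 0, 0], [0, 0, 0], [0, 0, 0], [0, 0, 0]], "claw": [0, 0, 0, 0, 0]}}

```text
t: 2.7
eef_pos: [469.5, 266.4, 113.7]
tcp_rot: [3.139, 0.004, -0.275]
ft_force: [-0.5, -0.3, 0.6]
opening: 1.0
grip_force: 0.0
```

```bash
python3 - <<'E'
from h import *
import cv2
s=state();print(s["eef_pos"],s["ft_force"])
a=read_camera("side")[190:300,230:340];b=read_camera("top")[170:250,140:240]
z=lambda i:cv2.resize(i,(400,int(i.shape[0]*400/i.shape[1])),interpolation=cv2.INTER_CUBIC)
a,b=z(a),z(b);o=np.zeros((max(len(a),len(b)),800,3),np.uint8);o[:len(a),:400]=a;o[:len(b),400:]=b
cv2.imwrite("pics/g1.png",o[...,::-1])
E
```

```text
[469.45883352 266.36941537 113.67465244] [-0.46723327 -0.29764796  0.61741854]
```

View pics/g1.png

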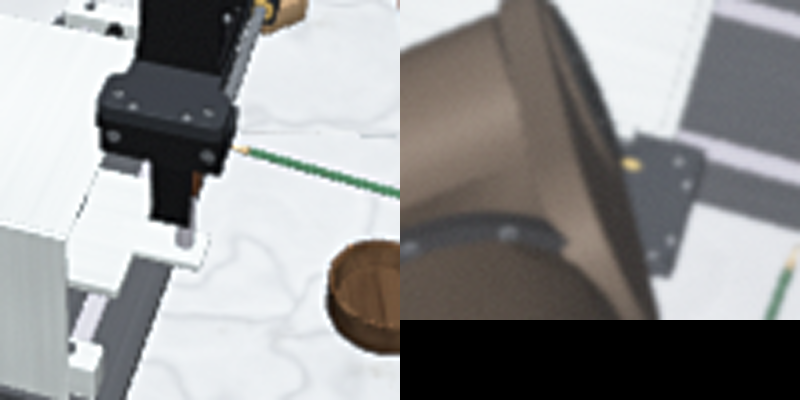

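The post sits between the fingers: the knob shows at (195,180) in the left half, just behind the near finger at (170,190). Closing.

{"method": "arm_command", "body": {"delta_pos": [[0, 0, 0], [0, 0, 0], [0, 0, 0], [0, 0, 0], [0, 0, 0]], "delta_rot": [[0, 0, 0], [0, 0, 0], [0, 0, 0], [0, 0, 0], [0, 0, 0]], "claw": [1, 1, 1, 1, 1]}}

```text
t: 3.22
eef_pos: [470.7, 266.9, 116.6]
tcp_rot: [-3.141, -0.001, -0.275]
ft_force: [-0.3, 0.0, 0.4]
opening: 0.703
grip_force: 0.0
```

{"method": "arm_command", "body": {"delta_pos": [[0, 0, 0], [0, 0, 0], [0, 0, 0], [0, 0, 0], [0, 0, 0]], "delta_rot": [[0, 0, 0], [0, 0, 0], [0, 0, 0], [0, 0, 0], [0, 0, 0]], "claw": [1, 1, 1, 1, 1]}}

```text
t: 3.63
eef_pos: [470.6, 266.9, 116.1]
tcp_rot: [3.141, 0.0, -0.275]
ft_force: [0.3, -0.8, 0.2]
opening: 0.357
grip_force: 0.0
```

{"method": "arm_command", "body": {"delta_pos": [[0, 0, 0], [0, 0, 0], [0, 0, 0], [0, 0, 0], [0, 0, 0]], "delta_rot": [[0, 0, 0], [0, 0, 0], [0, 0, 0], [0, 0, 0], [0, 0, 0]], "claw": [1, 1, 1, 1, 1]}}

```text
t: 4.05
eef_pos: [470.6, 267.0, 116.1]
tcp_rot: [-3.142, -0.0, -0.275]
ft_force: [0.1, 1.6, -0.8]
opening: 0.195
grip_force: 30.0
```

{"method": "arm_command", "body": {"delta_pos": [[-0.011, -0.038, 0], [-0.022, -0.077, 0], [-0.033, -0.115, 0], [-0.044, -0.154, 0], [-0.054, -0.192, 0]], "delta_rot": [[0, 0, 0], [0, 0, 0], [0, 0, 0], [0, 0, 0], [0, 0, 0]], "claw": [1, 1, 1, 1, 1]}}

```text
t: 4.47
eef_pos: [456.5, 217.8, 116.2]
tcp_rot: [3.141, 0.0, -0.275]
ft_force: [-0.6, 4.1, -0.6]
opening: 0.194
grip_force: 30.0
```

{"method": "arm_command", "body": {"delta_pos": [[-0.011, -0.038, 0], [-0.022, -0.077, 0], [-0.033, -0.115, 0], [-0.044, -0.154, 0], [-0.054, -0.192, 0]], "delta_rot": [[0, 0, 0], [0, 0, 0], [0, 0, 0], [0, 0, 0], [0, 0, 0]], "claw": [1, 1, 1, 1, 1]}}

```text
t: 4.88
eef_pos: [442.7, 169.8, 116.1]
tcp_rot: [3.141, 0.001, -0.275]
ft_force: [-4.1, 5.4, 0.6]
opening: 0.192
grip_force: 30.0
```

{"method": "arm_command", "body": {"delta_pos": [[-0.004, -0.014, 0], [-0.008, -0.028, 0], [-0.012, -0.042, 0], [-0.016, -0.056, 0], [-0.016, -0.056, 0]], "delta_rot": [[0, 0, 0], [0, 0, 0], [0, 0, 0], [0, 0, 0], [0, 0, 0]], "claw": [1, 1, 1, 1, 1]}}

```text
t: 5.3
eef_pos: [438.8, 156.1, 116.1]
tcp_rot: [3.14, 0.001, -0.275]
ft_force: [-5.2, -2.0, 3.0]
opening: 0.194
grip_force: 30.0
```

{"method": "arm_command", "body": {"delta_pos": [[-0.005, -0.01, 0], [-0.009, -0.024, 0], [-0.013, -0.036, 0], [-0.017, -0.048, 0], [-0.017, -0.048, 0]], "delta_rot": [[0, 0, 0], [0, 0, 0], [0, 0, 0], [0, 0, 0], [0, 0, 0]], "claw": [1, 1, 1, 1, 1]}}

```text
t: 5.72
eef_pos: [435.4, 144.2, 116.1]
tcp_rot: [3.141, -0.0, -0.275]
ft_force: [-1.0, -1.9, -1.6]
opening: 0.191
grip_force: 30.0
```

{"method": "arm_command", "body": {"delta_pos": [[-0.004, -0.012, 0], [-0.007, -0.024, 0], [-0.011, -0.036, 0], [-0.014, -0.048, 0], [-0.014, -0.048, 0]], "delta_rot": [[0, 0, 0], [0, 0, 0], [0, 0, 0], [0, 0, 0], [0, 0, 0]], "claw": [1, 1, 1, 1, 1]}}

```text
t: 6.13
eef_pos: [433.0, 135.4, 116.2]
tcp_rot: [-3.136, -0.002, -0.278]
ft_force: [4.4, 35.9, -11.3]
opening: 0.193
grip_force: 30.0
```

{"method": "arm_command", "body": {"delta_pos": [[0.001, 0.004, 0], [0.002, 0.008, 0], [0.002, 0.008, 0], [0.002, 0.008, 0], [0.002, 0.008, 0]], "delta_rot": [[0, 0, 0], [0, 0, 0], [0, 0, 0], [0, 0, 0], [0, 0, 0]], "claw": [1, 1, 1, 1, 1]}}

```text
t: 6.55
eef_pos: [433.0, 135.7, 116.2]
tcp_rot: [-3.14, -0.001, -0.275]
ft_force: [2.2, 13.8, -6.5]
opening: 0.192
grip_force: 30.0
```

{"method": "arm_command", "body": {"delta_pos": [[0, 0, 0], [0, 0, 0], [0, 0, 0], [0, 0, 0], [0, 0, 0]], "delta_rot": [[0, 0, 0], [0, 0, 0], [0, 0, 0], [0, 0, 0], [0, 0, 0]], "claw": [0.5, 0.4, 0.3, 0.2, 0]}}

```text
t: 6.97
eef_pos: [432.4, 134.6, 116.3]
tcp_rot: [3.141, -0.0, -0.275]
ft_force: [-0.3, 0.1, 0.2]
opening: 0.487
grip_force: 0.0
```

{"method": "arm_command", "body": {"delta_pos": [[0, 0, 0], [0, 0, 0], [0, 0, 0], [0, 0, 0], [0, 0, 0]], "delta_rot": [[0, 0, 0], [0, 0, 0], [0, 0, 0], [0, 0, 0], [0, 0, 0]], "claw": [0, 0, 0, 0, 0]}}

```text
t: 7.38
eef_pos: [432.4, 134.8, 116.2]
tcp_rot: [3.142, 0.0, -0.275]
ft_force: [0.0, -0.0, -1.1]
opening: 0.837
grip_force: 0.0
```

{"method": "arm_command", "body": {"delta_pos": [[0, 0, 0.1], [0, 0, 0.2], [0, 0, 0.3], [0, 0, 0.4], [0, 0, 0.5]], "delta_rot": [[0, 0, 0], [0, 0, 0], [0, 0, 0], [0, 0, 0], [0, 0, 0]], "claw": [0, 0, 0, 0, 0]}}

```text
t: 7.8
eef_pos: [432.1, 134.8, 242.4]
tcp_rot: [3.141, 0.0, -0.275]
ft_force: [-0.7, -0.0, -0.6]
opening: 0.999
grip_force: 0.0
```

{"method": "arm_command", "body": {"delta_pos": [[0.0, -0.14, 0], [0.0, -0.28, 0], [0.02, -0.42, 0], [0.06, -0.56, 0], [0.1, -0.7, 0]], "delta_rot": [[0, 0, 0.04], [0, 0, 0.08], [0, 0, 0.12], [0, 0, 0.16], [0, 0, 0.2]], "claw": [0, 0, 0, 0, 0]}}

```text
t: 8.22
eef_pos: [457.2, -41.7, 241.5]
tcp_rot: [3.141, -0.001, 0.043]
ft_force: [1.6, 0.5, 0.6]
opening: 1.001
grip_force: 0.0
```

{"method": "arm_command", "body": {"delta_pos": [[0.0, -0.1, 0], [0.0, -0.2, 0], [0.0, -0.3, 0], [0.0, -0.34, 0], [0.0, -0.34, 0]], "delta_rot": [[0, 0, 0.04], [0, 0, 0.08], [0, 0, 0.12], [0, 0, 0.153], [0, 0, 0.153]], "claw": [0, 0, 0, 0, 0]}}

```text
t: 8.63
eef_pos: [457.3, -126.9, 241.0]
tcp_rot: [3.141, 0.0, 0.279]
ft_force: [-0.7, 0.4, 0.0]
opening: 0.999
grip_force: 0.0
```

```bash
python3 - <<'E'
from h import *
import cv2
s=state();print(s["eef_pos"],s["tcp_rot"])
a=read_camera("side")[140:260,215:315];b=read_camera("top")[155:245,200:300]
z=lambda i:cv2.resize(i,None,fx=4,fy=4,interpolation=cv2.INTER_CUBIC)
a,b=z(a),z(b);o=np.zeros((max(len(a),len(b)),800,3),np.uint8);o[:len(a),:400]=a;o[:len(b),400:]=b
cv2.imwrite("pics/p1.png",o[...,::-1])
E
```

```text
[ 457.27233012 -126.94308043  240.98991771] [3.14138627e+00 2.49539456e-04 2.79366022e-01]
```

View pics/p1.png

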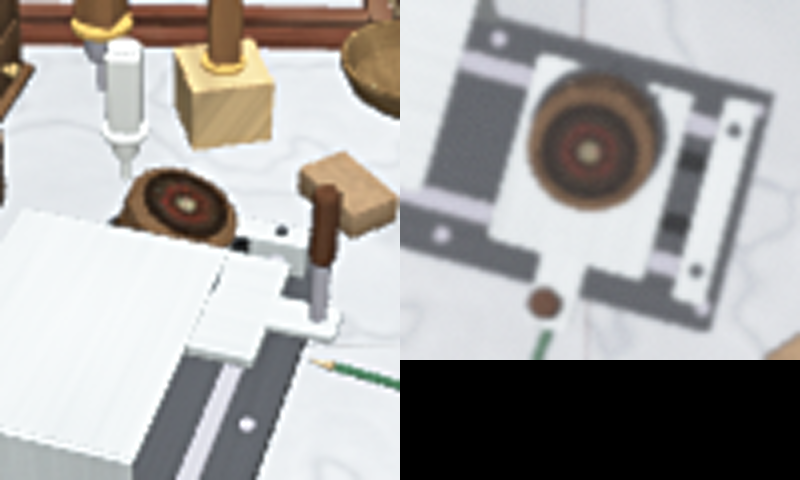

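The carriage touches the bumpers in the top half at (690,190). The lid mark is at (185,203) in the left half and (589,152) in the right half.

```bash
python3 - <<'E'
from h import *
t=crop("top",(189,152),(200,155),4);s=crop("side",(185,203),(215,140),4)
print(tri([("top",t),("side",s)]),atz("top",t,118),atz("side",s,118))
t=crop("top",(145,303),(200,155),4);s=crop("side",(327,189),(215,140),4)
print("knob top now (TCP released at ~433,135.5)",tri([("top",t),("side",s)]),atz("top",t,150))
E
```

```text
(array([519.82918056, 111.36478233, 118.34520172]), array([ 0.00398765, -0.06848695,  0.07543891,  0.01081347])) [519.70675615 111.38087403 118.        ] [520.03040533 110.88377178 118.        ]
knob top now (TCP released at ~433,135.5) (array([432.44911827, 135.71000037, 150.44583493]), array([ 0.0015577 , -0.0152335 ,  0.01687853,  0.00165805])) [432.42401605 135.73265259 150.        ]
```

{"method": "arm_command", "body": {"delta_pos": [[0.05, -0.03, 0], [0.1, -0.05, 0], [0.149, -0.072, 0], [0.149, -0.072, -0.05], [0.149, -0.072, -0.15]], "delta_rot": [[0, 0, 0], [0, 0, 0], [0, 0, 0], [0, 0, 0], [0, 0, 0]], "claw": [0, 0, 0, 0, 0]}}

```text
t: 9.15
eef_pos: [496.2, -142.4, 205.1]
tcp_rot: [3.139, -0.004, 0.279]
ft_force: [1.6, -0.2, 0.5]
opening: 1.002
grip_force: 0.0
```

{"method": "arm_command", "body": {"delta_pos": [[0, 0, -0.12], [0, 0, -0.24], [0, 0, -0.36], [0, 0, -0.44], [0, 0, -0.478]], "delta_rot": [[0, 0, 0], [0, 0, 0], [0, 0, 0], [0, 0, 0], [0, 0, 0]], "claw": [0, 0, 0, 0.2, 0.4]}}

```text
t: 9.57
eef_pos: [493.7, -141.5, 81.9]
tcp_rot: [-3.139, 0.003, 0.279]
ft_force: [-0.1, 0.8, -0.4]
opening: 0.91
grip_force: 0.0
```

{"method": "arm_command", "body": {"delta_pos": [[0, 0, 0], [0, 0, 0], [0, 0, 0], [0, 0, 0], [0, 0, 0]], "delta_rot": [[0, 0, 0], [0, 0, 0], [0, 0, 0], [0, 0, 0], [0, 0, 0]], "claw": [0.5, 0.5, 0.5, 0.5, 0.5]}}

```text
t: 9.98
eef_pos: [495.0, -143.2, 85.3]
tcp_rot: [3.14, -0.002, 0.279]
ft_force: [-0.1, -0.8, 0.7]
opening: 0.568
grip_force: 0.0
```

```bash
python3 - <<'E'
from h import *
import cv2
s=state();print(s["eef_pos"],s["tcp_rot"],s["opening"])
a=read_camera("side")[120:190,225:325];b=read_camera("top")[165:245,300:400]
z=lambda i:cv2.resize(i,None,fx=4,fy=4,interpolation=cv2.INTER_CUBIC)
a,b=z(a),z(b);o=np.zeros((max(len(a),len(b)),800,3),np.uint8);o[:len(a),:400]=a;o[:len(b),400:]=b
cv2.imwrite("pics/p2.png",o[...,::-1])
E
```

```text
[ 495.03775257 -143.23187051   85.26236355] [ 3.14026265e+00 -1.53280875e-03  2.79345348e-01] 0.5677466671691431
```

View pics/p2.png

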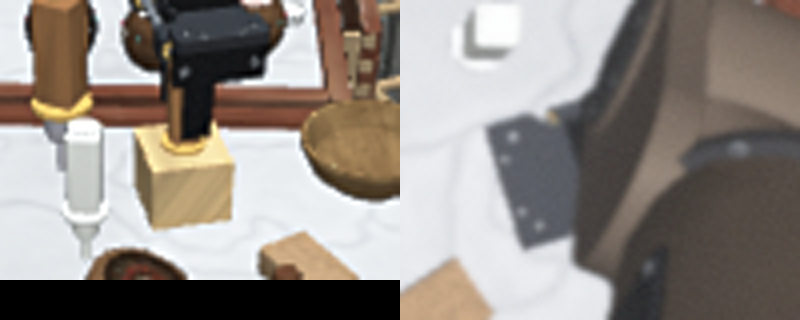

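The fingers straddle the grip above the flange at (183,145). I'll centre and close.

{"method": "arm_command", "body": {"delta_pos": [[0, -0.007, 0], [0, -0.007, 0], [0, -0.007, 0], [0, -0.007, 0], [0, -0.007, 0]], "delta_rot": [[0, 0, 0], [0, 0, 0], [0, 0, 0], [0, 0, 0], [0, 0, 0]], "claw": [0.7, 1, 1, 1, 1]}}

```text
t: 10.5
eef_pos: [494.7, -145.0, 84.2]
tcp_rot: [3.141, -0.0, 0.279]
ft_force: [0.2, -1.8, -1.1]
opening: 0.269
grip_force: 29.9
```

{"method": "arm_command", "body": {"delta_pos": [[0, 0, 0], [0, 0, 0], [0, 0, 0], [0, 0, 0], [0, 0, 0]], "delta_rot": [[0, 0, 0], [0, 0, 0], [0, 0, 0], [0, 0, 0], [0, 0, 0]], "claw": [1, 1, 1, 1, 1]}}

```text
t: 10.92
eef_pos: [494.6, -145.0, 84.2]
tcp_rot: [3.141, -0.0, 0.279]
ft_force: [0.7, -0.8, 2.1]
opening: 0.276
grip_force: 29.9
```

{"method": "arm_command", "body": {"delta_pos": [[0, 0, 0.04], [0, 0, 0.1], [0, 0, 0.18], [0, 0, 0.28], [0, 0, 0.38]], "delta_rot": [[0, 0, 0], [0, 0, 0], [0, 0, 0], [0, 0, 0], [0, 0, 0]], "claw": [1, 1, 1, 1, 1]}}

```text
t: 11.33
eef_pos: [494.1, -144.5, 180.5]
tcp_rot: [-3.141, 0.001, 0.279]
ft_force: [0.8, -0.6, -1.5]
opening: 0.272
grip_force: 29.9
```

{"method": "arm_command", "body": {"delta_pos": [[0, 0, 0.1], [0, 0, 0.2], [0, 0, 0.3], [0, 0, 0.36], [0, 0, 0.36]], "delta_rot": [[0, 0, 0], [0, 0, 0], [0, 0, 0], [0, 0, 0], [0, 0, 0]], "claw": [1, 1, 1, 1, 1]}}

```text
t: 11.75
eef_pos: [495.2, -145.0, 272.6]
tcp_rot: [3.138, -0.004, 0.28]
ft_force: [0.0, -0.5, -1.5]
opening: 0.273
grip_force: 29.9
```

```bash
cat >> h.py <<'E'
M=np.array([519.8,111.4,118.3]);YAW=-.278;A=np.radians(20)
Rt=(R.from_euler("z",YAW)*R.from_euler("y",-A)*R.from_euler("x",np.pi))
n=-Rt.apply([0,0,1]);L=71.2
def plan(clear):
    s=state();Rc=R.from_euler("xyz",s["tcp_rot"]);p=M+n*(L+clear)
    d=(Rt*Rc.inv()).as_rotvec()/(np.pi/2);tip=s["eef_pos"]+Rc.apply([0,0,L])
    print("pos",s["eef_pos"].round(2),"F.n",(s["ft_force"]@n).round(2),"F",s["ft_force"].round(2),"tip-M along n",((tip-M)@n).round(2),"lateral",(tip-M-n*((tip-M)@n)).round(2));print("target",p.round(1),"dpos",((p-s["eef_pos"])/250).round(4),"drot",d.round(4))
E
python3 -c "
from h import *
print(n);plan(60);s=state();print(s['opening'],s['joints'])"
```

```text
[-0.3288887   0.09386161  0.93969262]
pos [ 495.21 -144.99  272.63] F.n -1.46 F [ 0.02 -0.53 -1.5 ] tip-M along n 62.01 lateral [  -3.86 -262.35   24.85]
target [476.6 123.7 241.6] dpos [-0.0742  1.0748 -0.1242] drot [ 0.0022 -0.2225 -0.351 ]
0.27252921595610585 [-4.12944416e-01  2.73989988e-01  1.74550126e+00  1.10210422e-04
  1.11702969e+00  8.78244402e-01]
```

{"method": "arm_command", "body": {"delta_pos": [[-0.01, 0.1, 0], [-0.02, 0.25, 0], [-0.03, 0.4, 0], [-0.04, 0.55, 0], [-0.05, 0.7, 0]], "delta_rot": [[0, 0, 0], [0, -0.05, -0.07], [0, -0.1, -0.15], [0, -0.13, -0.2], [0, -0.16, -0.25]], "claw": [1, 1, 1, 1, 1]}}

```text
t: 12.17
eef_pos: [481.5, 23.0, 268.2]
tcp_rot: [3.119, -0.239, -0.1]
ft_force: [1.4, -0.2, -0.8]
opening: 0.275
grip_force: 29.9
```

{"method": "arm_command", "body": {"delta_pos": [[-0.01, 0.1, -0.02], [-0.02, 0.2, -0.05], [-0.024, 0.3, -0.09], [-0.024, 0.375, -0.124], [-0.024, 0.375, -0.124]], "delta_rot": [[0, -0.02, -0.03], [0, -0.04, -0.07], [0, -0.0625, -0.101], [0, -0.0625, -0.101], [0, -0.0625, -0.101]], "claw": [1, 1, 1, 1, 1]}}

```text
t: 12.58
eef_pos: [475.2, 117.8, 235.7]
tcp_rot: [3.134, -0.33, -0.255]
ft_force: [0.1, 0.5, -1.0]
opening: 0.269
grip_force: 29.9
```

{"method": "arm_command", "body": {"delta_pos": [[0, 0, 0], [0, 0, 0], [0, 0, 0], [0, 0, 0], [0, 0, 0]], "delta_rot": [[0, 0, 0], [0, 0, 0], [0, 0, 0], [0, 0, 0], [0, 0, 0]], "claw": [1, 1, 1, 1, 1]}}

```text
t: 13.0
eef_pos: [477.1, 114.5, 238.3]
tcp_rot: [3.136, -0.334, -0.26]
ft_force: [0.1, -0.4, -1.5]
opening: 0.271
grip_force: 29.9
```

```bash
python3 -c "
from h import *
plan(20)"
```

```text
pos [477.07 114.55 238.28] F.n -1.49 F [ 0.13 -0.35 -1.51] tip-M along n 55.9 lateral [-1.88 -8.51  0.19]
target [489.8 120.  204. ] dpos [ 0.0509  0.0217 -0.1371] drot [ 0.001  -0.0101 -0.0104]
```

{"method": "arm_command", "body": {"delta_pos": [[0.025, 0.022, -0.04], [0.04, 0.022, -0.09], [0.051, 0.022, -0.137], [0.051, 0.022, -0.137], [0.051, 0.022, -0.137]], "delta_rot": [[0.001, -0.01, -0.0104], [0.001, -0.01, -0.0104], [0.001, -0.01, -0.0104], [0.001, -0.01, -0.0104], [0.001, -0.01, -0.0104]], "claw": [1, 1, 1, 1, 1]}}

```text
t: 13.42
eef_pos: [489.6, 120.3, 203.7]
tcp_rot: [3.141, -0.348, -0.277]
ft_force: [-0.2, 0.6, -1.2]
opening: 0.273
grip_force: 29.9
```

{"method": "arm_command", "body": {"delta_pos": [[0, 0, 0], [0, 0, 0], [0, 0, 0], [0, 0, 0], [0, 0, 0]], "delta_rot": [[0, 0, 0], [0, 0, 0], [0, 0, 0], [0, 0, 0], [0, 0, 0]], "claw": [1, 1, 1, 1, 1]}}

```text
t: 13.83
eef_pos: [489.7, 120.8, 204.2]
tcp_rot: [-3.141, -0.349, -0.277]
ft_force: [-0.3, -0.4, -1.6]
opening: 0.276
grip_force: 29.9
```

```bash
python3 - <<'E'
from h import *
import cv2
plan(20)
a=read_camera("side")[140:225,215:315];b=read_camera("top")[155:245,200:300]
z=lambda i:cv2.resize(i,None,fx=4,fy=4,interpolation=cv2.INTER_CUBIC)
a,b=z(a),z(b);o=np.zeros((max(len(a),len(b)),800,3),np.uint8);o[:len(a),:400]=a;o[:len(b),400:]=b
cv2.imwrite("pics/p3.png",o[...,::-1])
s=state();Rc=R.from_euler("xyz",s["tcp_rot"])
for k in(0,46.2,71.2): print(k,((proj("side",s["eef_pos"]+Rc.apply([0,0,k]))-(215,140))*4+1.5).round(0))
E
```

```text
pos [489.74 120.77 204.18] F.n -1.42 F [-0.3  -0.43 -1.57] tip-M along n 20.27 lateral [ 0.04  0.82 -0.07]
target [489.8 120.  204. ] dpos [ 0.0003 -0.0032 -0.0007] drot [-0.0001  0.0001 -0.0008]
0 [[236. 102.]]
46.2 [[210. 155.]]
71.2 [[196. 183.]]
```

View pics/p3.png

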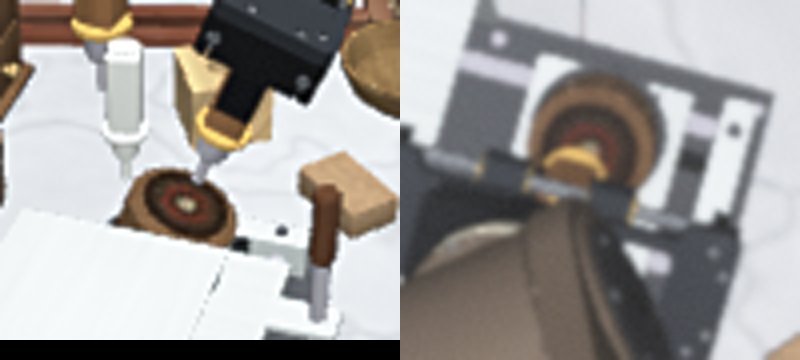

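The tip appears at (198,181), against a predicted (196,183), on line above the mark at (185,203). Advancing along the normal.

{"method": "arm_command", "body": {"delta_pos": [[0.006, -0.005, -0.017], [0.012, -0.0065, -0.034], [0.018, -0.008, -0.051], [0.0237, -0.01, -0.067], [0.0237, -0.01, -0.067]], "delta_rot": [[0, 0, 0], [0, 0, 0], [0, 0, 0], [0, 0, 0], [0, 0, 0]], "claw": [1, 1, 1, 1, 1]}}

```text
t: 14.35
eef_pos: [495.6, 118.1, 186.0]
tcp_rot: [3.141, -0.347, -0.277]
ft_force: [-1.1, 0.1, -2.1]
opening: 0.273
grip_force: 29.9
```

{"method": "arm_command", "body": {"delta_pos": [[0, 0, 0], [0, 0, 0], [0, 0, 0], [0, 0, 0], [0, 0, 0]], "delta_rot": [[0, 0, 0], [0, 0, 0], [0, 0, 0], [0, 0, 0], [0, 0, 0]], "claw": [1, 1, 1, 1, 1]}}

```text
t: 14.77
eef_pos: [495.6, 118.3, 187.3]
tcp_rot: [-3.142, -0.349, -0.277]
ft_force: [0.0, -0.2, -1.9]
opening: 0.274
grip_force: 29.9
```

```bash
python3 - <<'E'
from h import *
import cv2
plan(0)
a=read_camera("side")[150:215,230:300];b=read_camera("top")[165:215,220:290]
z=lambda i:cv2.resize(i,(400,int(i.shape[0]*400/i.shape[1])),interpolation=cv2.INTER_CUBIC)
a,b=z(a),z(b);o=np.zeros((max(len(a),len(b)),800,3),np.uint8);o[:len(a),:400]=a;o[:len(b),400:]=b
cv2.imwrite("pics/p4.png",o[...,::-1])
F=[]
for i in range(10): read_camera("top");F.append(state()["ft_force"]@n)
print(np.mean(F),np.std(F))
for k in(46.2,71.2):
    s=state();print(((proj("side",s["eef_pos"]+Rt.apply([0,0,k]))-(230,150))*400/70).round(0))
print(((proj("side",M)-(230,150))*400/70).round(0))
E
```

```text
pos [495.64 118.28 187.25] F.n -1.86 F [ 0.03 -0.23 -1.95] tip-M along n 2.19 lateral [-0.02  0.03 -0.01]
target [496.4 118.1 185.2] dpos [ 0.003  -0.0008 -0.0082] drot [-0.     -0.     -0.0008]
-1.13232053291921 0.6102356014241075
[[198. 190.]]
[[179. 228.]]
[[177. 231.]]
```

View pics/p4.png

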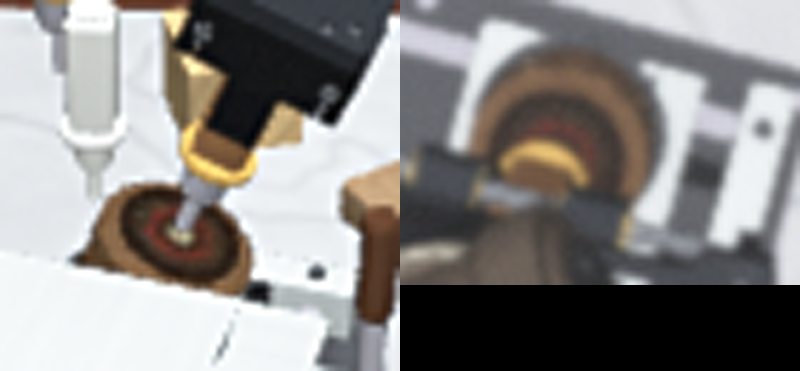

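The tip at about (182,230) sits just above the centre mark at (180,237). Pressing in small steps.

{"method": "arm_command", "body": {"delta_pos": [[0.002, -0.0006, -0.006], [0.004, -0.0012, -0.012], [0.006, -0.0018, -0.017], [0.008, -0.0023, -0.0226], [0.008, -0.0023, -0.0226]], "delta_rot": [[0, 0, 0], [0, 0, 0], [0, 0, 0], [0, 0, 0], [0, 0, 0]], "claw": [1, 1, 1, 1, 1]}}

```text
t: 15.78
eef_pos: [497.7, 117.7, 181.2]
tcp_rot: [3.141, -0.349, -0.277]
ft_force: [-0.4, 0.4, 0.8]
opening: 0.269
grip_force: 29.9
```

```bash
cat > f.py <<'E'
from h import *
F=[];Q=[]
for i in range(20):
    read_camera("top");s=state();F.append(s["ft_force"]);Q.append(s["eef_pos"])
F=np.array(F);m=F.mean(0);print("F",m.round(2),"F.n",m@n,"+-",(F@n).std()/20**.5,"compression est",(m@n+1.13-1.05)/.35, s["opening"])
tip=np.mean(Q,0)+Rt.apply([0,0,L])-M;print("depth along n",tip@n,"lat",tip-n*(tip@n));plan(-8)
E
python3 f.py
```

```text
F [-0.85  0.49  0.41] F.n 0.7103983576285714 +- 0.12347041010600134 compression est 2.2582810217959177 0.2702053712248968
depth along n -3.9794754258673306 lat [-0.06070548 -0.01890035 -0.01935881]
pos [497.65 117.7  181.45] F.n -0.04 F [-0.29  1.22 -0.26] tip-M along n -3.98 lateral [-0.05  0.02 -0.02]
target [499.  117.3 177.7] dpos [ 0.0054 -0.0015 -0.015 ] drot [-0.     -0.0002 -0.0008]
```

{"method": "arm_command", "body": {"delta_pos": [[0.002, -0.0006, -0.006], [0.004, -0.0011, -0.011], [0.006, -0.0017, -0.017], [0.006, -0.0017, -0.017], [0.006, -0.0017, -0.017]], "delta_rot": [[0, 0, 0], [0, 0, 0], [0, 0, 0], [0, 0, 0], [0, 0, 0]], "claw": [1, 1, 1, 1, 1]}}

```text
t: 17.2
eef_pos: [499.2, 117.2, 177.1]
tcp_rot: [3.141, -0.349, -0.277]
ft_force: [-1.8, -0.1, 1.6]
opening: 0.272
grip_force: 29.9
```

```bash
python3 f.py
```

```text
F [-1.46  0.32  1.61] F.n 2.0226968566324777 +- 0.12969319280001093 compression est 6.007705304664222 0.27191260639946596
depth along n -8.504313350032247 lat [-0.04909202 -0.01871933 -0.01531222]
pos [499.12 117.25 177.17] F.n 2.36 F [-2.59  0.41  1.57] tip-M along n -8.53 lateral [-0.09 -0.   -0.03]
target [499.  117.3 177.7] dpos [-0.0004  0.0003  0.0021] drot [ 0.     -0.0002 -0.0008]
```

{"method": "arm_command", "body": {"delta_pos": [[0.0013, -0.0004, -0.004], [0.0013, -0.0004, -0.004], [0.0013, -0.0004, -0.004], [0.0013, -0.0004, -0.004], [0.0013, -0.0004, -0.004]], "delta_rot": [[0, 0, 0], [0, 0, 0], [0, 0, 0], [0, 0, 0], [0, 0, 0]], "claw": [1, 1, 1, 1, 1]}}

```text
t: 18.62
eef_pos: [499.5, 117.2, 176.2]
tcp_rot: [3.141, -0.349, -0.277]
ft_force: [-1.2, 0.4, 1.8]
opening: 0.275
grip_force: 29.9
```

```bash
python3 f.py; python3 - <<'E'
from h import *
import cv2
a=np.mean([read_camera("side")[145:235,225:315] for i in range(4)],0).astype(np.uint8)
cv2.imwrite("pics/p5.png",cv2.resize(a,(595,595),interpolation=cv2.INTER_CUBIC)[...,::-1])
g=lambda P:((proj("side",P)-(225,145))*595/90).round(0).tolist()
p=state()["eef_pos"]
print("flange underside, nose end (pred)",g(p+Rt.apply([0,0,26.2])),g(p+Rt.apply([0,0,46.2])),"M",g(M))
k=np.array([432.7,135.6,150]);print("knob top",g(k))
E
```

```text
F [-1.28  0.52  2.21] F.n 2.5515489625156795 +- 0.10997625979450441 compression est 7.518711321473369 0.27040890423527886
depth along n -9.56936697238589 lat [-0.06364572 -0.01806417 -0.0204714 ]
pos [499.47 117.16 176.19] F.n 3.77 F [-1.77  0.31  3.37] tip-M along n -9.57 lateral [-0.07 -0.   -0.03]
target [499.  117.3 177.7] dpos [-0.0018  0.0007  0.006 ] drot [ 0.     -0.0002 -0.0008]
flange underside, nose end (pred) [[269.0, 237.0]] [[251.0, 273.0]] M [[238.0, 300.0]]
knob top [[471.0, 278.0]]
```

View pics/p5.png

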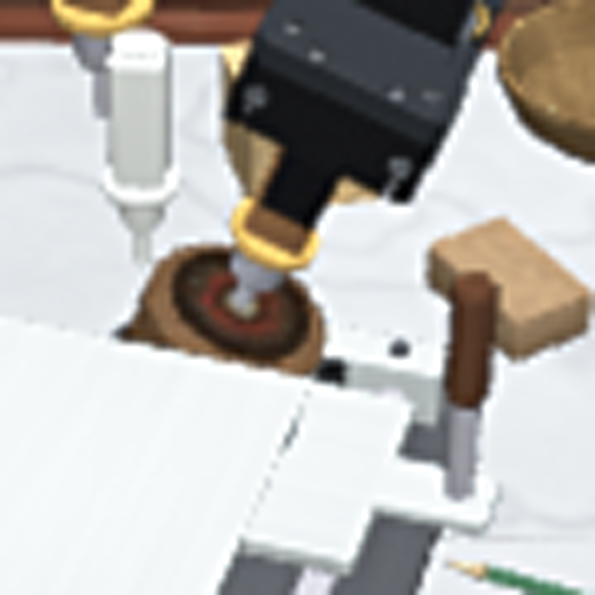

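The tip at (242,300) is on the centre mark, and the knob top at (472,278) matches its prediction, so the carriage is still at its stop. The force puts the tip about 7.5 mm in and the geometry about 9.6 mm; half travel is 8 mm.

```bash
python3 -c "
from cell import *
print(job_done())"
```

```text
the job is handed in; nothing more can be done
None
```

I handed the job in with the carriage at its stop and the probe held square on the lid's centre mark, its tip pressed in about half way (7.5 mm by force, 9.6 mm by position; half is 8 mm).

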